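# Stack the lunch tins and snap the cap on

### The arm

A 6-joint arm with a two-finger parallel gripper is mounted at the origin on a cart in front of the work surface, level with it; the furniture and walls round the work are solid. World frame = base frame: x ahead of the robot, y to its left, z up, the work surface at z = 0. Lengths are in m, angles in rad, forces in N, time in s.
With the tool pointing down it reaches from about 0.25 to 0.725 m from the base axis. Payload 4 kg.
Tool frame: the origin (TCP) lies midway between the tips of the shut fingers; the grasp point (between the pads) lies bot.tcp_to_grasp behind it (bot.tcp_to_grasp is the distance from the TCP to the grasp point, in m); z points along the fingers, y is the line along which they close (so a half turn about z gives the same grasp; the last joint's range is limited). The gripper opens to 85 mm and grips with 20 to 120 N. Pads are 22 mm wide; open, the fingers measure 114 mm over their backs; the gripper's body (76 mm by 85 mm) begins 54 mm behind the grasp point. The pads swing forward as they close: fully open they stand 13 mm farther back than shut.
Start: joints at [1.159, 0.241, 0.005, 1.335, 0, 1.571], TCP at [0.2, 0.458, 0.231] pointing down, gripper open.
Joint ranges: [-2.72, 2.72], [-1.05, 1.87], [-1.09, 1.28], [-1.99, 2.15], [-1.42, 1.44], [-3.14, 3.14]. Speed limits (rad/s): [2.79, 2.79, 3.14, 3.14, 3.14, 3.14].

### API

Orientations are given as a unit quaternion [x, y, z, w].
In Python, from workcell import readout, camera, bot gives the robot as it stands. The module is installed in compiled form; this text tells all that it offers.
- The arm moves only by the tool jog_arm, never from a script. Its argument "motion" is a list of rows, each an object of numbers: "x", "y", "z": the shift along the tool's x, y, z in mm; "spin": the turn about the tool's z in degrees; "fingers": the closure, from -1 (fully open) to 1 (shut). A call has 1 to 8 rows; each row is the pose to reach, as a shift and turn from the pose commanded when the call began, along the tool's axes at that moment; what a row does not reach only later rows make up. A row lasts 1/8 s, in which the tool goes at most 62.5 mm and 10.7 degrees, less where a joint would pass 70% of its speed; a pose out of reach is approached as far as the arm can. A call with a gripper value outside its range is refused whole. The fingers move at their own pace and stop on an object; the grip force is fixed at half the most. Time passes only in rows, so rows that repeat a pose let the fingers close. It gives the time, the measured TCP pose, the force, the opening and the grip force at its end, in the units of the state.
- readout.get_obs(): the state, without advancing time (a new reading comes with each control period).
- camera(name): name is "scene" or "top"; returns a dict with "pixels" (384x512x3 uint8, red, green, blue), "K" (3x3 intrinsics, pixels), "dist" ([k1, k2, p1, p2, k3] as OpenCV has them; the pictures are not rectified), "rvec" (rotation vector, rad) and "tvec" (3), from world to camera coordinates, as OpenCV has them. Camera axes: x right, y down, z forward; pixel columns grow to the right and rows downward; lengths in m; the calibration is good to about 2 mm. A picture is of the moment at which its call begins. There is no depth.
- bot.job_done(): hands the job in; it is judged then, once.
The state is a dict: "clock": time; "joint_pos": joint angles; "joint_vel": joint speeds; "tau": joint torques, N m; "eef_pos": TCP position; "tool_rot": TCP orientation; "ft_force": force on the tool from outside, world axes, zero at the start; "ft_torque": the same for the moment, N m; "grip_width": finger opening in m; "grasp_force": force on a finger pad.
Only numpy, scipy, OpenCV 4.12 (cv2) and the standard library are available. Lean on these libraries where they do the work, as an engineer would, in place of code of your own. Each camera call takes 0.05 s, during which the arm holds its last target. There are 200 camera calls.

### The job

Put the small plain tin squarely on top of the wide base tin, then put the tin with the neck squarely on top of that, letting go of each. Then press the snap cap straight down over the neck until it clicks, keep pressing after the click so that the rubber seal is squeezed, and finish like that: still gripping the cap round its side and pressing it down, without letting go. Leave the other things on the worktop where they are.

Things in the scene. Friction and masses are not known exactly. Their poses are not given: they have to be found in the camera images.
- base_tin: The wide closed steel tin, 84 x 84 mm and 45 mm high, flat lid, about 0.9 kg, loose. The column is built on it where it stands. Origin at the centre of its underside, z up, x and y along its sides.
- plain_tin: The small closed steel tin with a plain flat lid, 60 x 60 mm and 50 mm high, about 0.25 kg, loose. Origin at the centre of its underside, z up, x and y along its sides.
- neck_tin: The small closed steel tin with a neck: box 60 x 60 mm, 50 mm high, about 0.3 kg, loose. A round steel neck, 25 mm in diameter, stands on the centre of its lid and reaches 30 mm above the lid; grip the box near its lid so that the neck has room between the fingers. Origin at the centre of the box's underside, z up, x and y along its sides.
- neck_top (a point): Centre of the neck's top, 80 mm above the underside of the neck tin (30 mm above its lid). The neck's last 7 mm taper to 16 mm. Four sprung dark balls stick out of the neck, 34 mm across, centres 16.5 mm above the lid.
- cap: The snap cap: round, ribbed, aluminium, 44 mm in diameter, 29 mm high, 40 g, loose, standing closed face up, mouth down. At the mouth an inner lip, bore 29 mm, 3 mm high; inside it is 25 mm deep. Origin at the centre of the mouth's plane, z up through the closed face.
- cap_top (a point): Centre of the cap's closed top face, 29 mm above its mouth. Pressing: the lip meets the balls with the mouth about 21 mm above the neck tin's lid; the push rises to about 10 N (15 at most), then drops as the lip snaps past (the click). The mouth lands on the seal 8 mm above the lid and stops hard at 5 mm.
- seal (a joint): How far the black rubber seal ring round the foot of the neck (41 mm in diameter, top 8 mm above the lid) is squeezed, in m: 0 free, 0.003 fully; it gives after 1.5 N and then by 1 mm for every 2.2 N, and springs back when the pressing stops.
- timer: Bystander: round kitchen timer, 63 mm in diameter, 46 mm high. Origin at its underside.
- lemon: Bystander: a lemon, 71 x 53 x 51 mm. Origin at its underside.
- jar_thyme: Bystander: spice jar with a dark cap, 41 mm in diameter, 104 mm high. Origin at its underside.
- salt_shaker: Bystander: glass salt shaker with a metal top, 44 mm in diameter, 90 mm high. Origin at its underside.
Mind the look-alikes: they are no part of the job. Leave any purple look-alike of the plain_tin alone. What is shaped like the neck_tin but purple is not meant.

How it is judged:
By the outcome, as a careful person would: the job done as asked, in the order asked, and still so for the second after the job is handed in, while the arm keeps its last pose, push and grip.
It also fails if it takes over 72 s, if anything falls off the work surface, if the arm or the gripper's body presses on something with over 40 N, if the wrist force passes 120 N, or if a joint passes its speed limit or range.

## Working session

There is one attempt and no reset: what is moved stays moved. The work goes in short steps, Python scripts to look and compute and a tool call to move; the robot and the scene stay as the last step left them, time stands still between calls to the robot, and variables do not carry over. Pictures are saved under pics/ and viewed, at most 10 in all, crops included, and the job is handed in when it is done.

Besides the shell and the picture viewer there is one more tool, called after ">>>" by a JSON object that holds its "method" and its "body", one argument or row to a line. jog_arm: Moves the arm, as the interface text tells. Its arguments: {"type":"object","properties":{"motion":{"type":"array"}},"required":["motion"]}

```bash
mkdir -p pics; cat > h.py <<'E'
import numpy as np, cv2
from workcell import readout, camera, bot
def ray(c,px):
    u=cv2.undistortPoints(np.array([[px]],float),c["K"],c["dist"])[0,0]
    R=cv2.Rodrigues(np.array(c["rvec"],float))[0]; t=np.array(c["tvec"],float).ravel()
    return -R.T@t, R.T@np.array([u[0],u[1],1.])
def onz(c,px,z):
    o,d=ray(c,px); return o+d*(z-o[2])/d[2]
def save(c,n): cv2.imwrite(n,c["pixels"][:,:,::-1])
E
python3 - <<'E'
from h import *
a=camera("scene");b=camera("top")
im=np.hstack([a["pixels"],b["pixels"]])
save(a,"pics/s0.png");save(b,"pics/t0.png")
import pickle;pickle.dump((a,b),open("c0.pkl","wb"))
print(readout.get_obs(),bot.tcp_to_grasp)
for c in(a,b):print(ray(c,(256,192)))
E
```

```text
{'clock': 0.1, 'joint_pos': array([1.15900184e+00, 2.41325503e-01, 3.85678946e-03, 1.33520538e+00,
       3.60344974e-06, 1.57078778e+00]), 'joint_vel': array([-0.0011775 , -0.00116151,  0.00267577, -0.0005197 , -0.00023669,
        0.00118266]), 'tau': array([ 1.13612612e-04, -3.73138225e+01,  2.53009433e+01,  1.08478303e-02,
        2.45504754e-05,  2.74687515e-06]), 'eef_pos': array([0.19989854, 0.45768116, 0.23050722]), 'tool_rot': array([ 2.04441263e-01,  9.78878383e-01, -9.18684113e-04, -1.93718330e-04]), 'ft_force': array([-0.20705395,  0.14578103,  0.18101904]), 'ft_torque': array([-0.02119439,  0.02532294, -0.01072299]), 'grasp_force': 0.0, 'grip_width': 0.08558540854746952} 0.0187
(array([ 0.07349893, -0.65747612,  0.62468011]), array([ 0.55261099,  0.60350985, -0.57485553]))
(array([ 0.45239198, -0.06912217,  1.19964102]), array([ 0.12147379, -0.00265994, -0.99271912]))
```

View pics/s0.png

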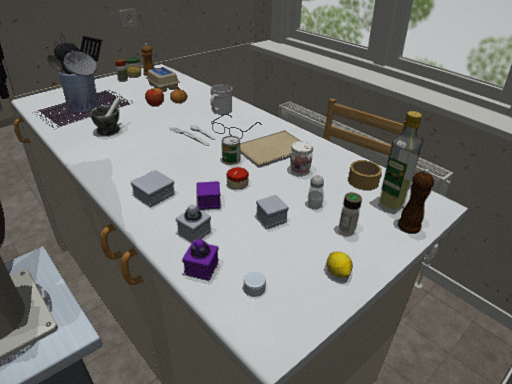

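View pics/t0.png

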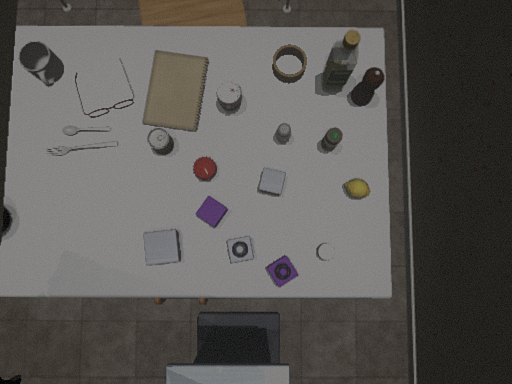

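The scene shows grey tins at about (153,187), (193,222, with a neck) and (272,210), and the cap at (255,283). There are purple look-alikes at (208,195) and (200,258). In the top view the candidates are:
- **Base tin:** (161,247), grey and the widest.
- **Plain tin:** grey at (271,181), against the purple one at (211,211). The grey one fits.
- **Neck tin:** grey at (240,249), against the purple one at (282,271). The grey one fits.
- **Cap:** (326,252), the only round aluminium piece.

I'll confirm this in an enlarged crop.

```bash
python3 - <<'E'
from h import *
import pickle
a,b=pickle.load(open("c0.pkl","rb"))
p=b["pixels"][:,:,::-1]
g=cv2.cvtColor(p,cv2.COLOR_BGR2GRAY)
cr=p[165:285,135:345]
cv2.imwrite("pics/crop.png",cv2.convertScaleAbs(cv2.resize(cr,None,fx=3.8,fy=3.8,interpolation=cv2.INTER_CUBIC),alpha=1.3))
for n,(u,v),z in [("base",(161,247),.045),("plain",(271,181),.05),("neck",(240,249),.05),("cap",(326,252),.029),("timer",(205,168),.046),("salt",(284,132),.09),("jar",(333,138),.1),("lemon",(358,188),.03),("pp",(211,211),.05),("pn",(282,271),.05)]:
    print(n,onz(b,(u,v),z).round(3))
# profiles
for v in(247,): print(g[v,138:186])
print(g[181,252:292]);print(g[258,222:258]);print(g[252,312:340]);print(g[150:155,230:235])
E
```

```text
base [0.451 0.169 0.045]
plain [ 0.622 -0.111  0.05 ]
neck [ 0.447 -0.032  0.05 ]
cap [ 0.44  -0.254  0.029]
timer [0.655 0.06  0.046]
salt [ 0.741 -0.142  0.09 ]
jar [ 0.724 -0.264  0.1  ]
lemon [ 0.608 -0.34   0.03 ]
pp [0.543 0.043 0.05 ]
pn [ 0.392 -0.139  0.05 ]
[128 134 135 136 131 137 104 116 123 121 120 124 121 116 118 120 118 120
 119 122 120 119 120 121 120 118 121 121 124 124 124 121 121 124 121 121
 122 123 125  83  46  52 109 115 122 132 136 134]
[132 134 134 136 136 135 137  84  80 125 121 116 121 120 121 123 126 125
 124 121 123 124 120 124 125 119 125 121 118 120 122 102 106 125 128 129
 132 131 138 130]
[132 132 133 130 137 135 129  78 102 128 125 126 123 128 129 127 126 127
 126 128 123 126 127 125 122 118 121 123 117 116 109 103 122 129 121 136]
[131 131 133 134  77  55 106 139 134 136 138 133 132 133 131 132 130 136
 133 134 133 132 133 130 135 132 137 128]
[[127 135 132 128 135]
 [138 136 133 134 132]
 [133 134 134 134 136]
 [132 133 133 130 135]
 [135 134 131 131 132]]
```

View pics/crop.png

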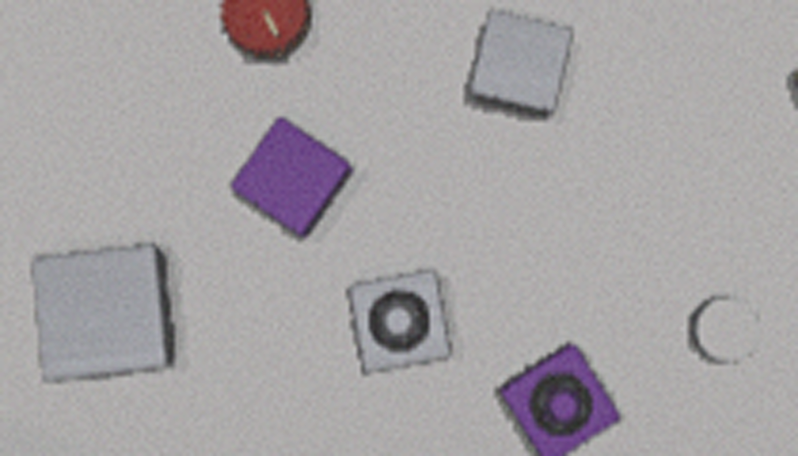

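The crop confirms it. The base tin is at crop (100,312), the grey neck tin at (400,321), the grey plain tin at (522,63) and the cap at (728,329), with purple look-alikes at (290,177) and (560,400). Next I'll measure them.

```bash
cat >> h.py <<'E'
def avg(name,n=8):
    cs=[camera(name) for _ in range(n)]
    c=cs[0]; c["pixels"]=np.mean([x["pixels"].astype(float) for x in cs],0); return c
E
python3 - <<'E'
from h import *
import pickle
b=avg("top",8);a=avg("scene",6)
pickle.dump((a,b),open("c1.pkl","wb"))
p=b["pixels"]
d=p[:,:,2]-p[:,:,0]; G=p.mean(2)
print("table",d[150,230],"tin",d[247,161],d[181,271],"cap",d[252,328],p[252,328],p[252,350])
for n,(u,v),z,r in [("base",(161,247),.045,24),("plain",(271,181),.05,18),("neck",(240,249),.05,18),("cap",(326,252),.029,14)]:
    sub=(slice(v-r,v+r+1),slice(u-r,u+r+1))
    S=4
    ds=cv2.resize(d[sub],None,fx=S,fy=S,interpolation=cv2.INTER_LINEAR);gs=cv2.resize(G[sub],None,fx=S,fy=S,interpolation=cv2.INTER_LINEAR)
    m=((ds>(d[247,161]+d[150,230])/2)&((gs>100)|(n=="neck"))).astype(np.uint8)
    m=cv2.morphologyEx(m,cv2.MORPH_OPEN,np.ones((5,5)))
    cs,_=cv2.findContours(m,cv2.RETR_EXTERNAL,cv2.CHAIN_APPROX_NONE)
    c=max(cs,key=cv2.contourArea).reshape(-1,2)
    px=(c+.5)/S-.5+[u-r,v-r]
    w=np.array([onz(b,q,z)[:2] for q in px])
    rect=cv2.minAreaRect((w*1000).astype(np.float32)); h=cv2.convexHull((w*1000).astype(np.float32)); M=cv2.moments(h)
    print(n,rect,"mom",M['m10']/M['m00'],M['m01']/M['m00'],M['m00']**.5)
E
```

```text
table -2.0 tin 5.75 5.5 cap -1.875 [133.625 132.625 131.75 ] [135.625 133.5   133.875]
base ((451.82452392578125, 170.21266174316406), (83.29183197021484, 81.66291046142578), 7.166210651397705) mom 451.7941029007767 170.2235991011534 81.95561801731131
plain ((623.8788452148438, -113.21635437011719), (58.74046325683594, 58.269256591796875), 77.21475982666016) mom 623.981558066591 -113.18094660894214 57.88778473976806
neck ((447.40753173828125, -31.78907012939453), (60.092864990234375, 59.64854431152344), 11.507604598999023) mom 447.5021746878898 -31.784998452079734 59.21981173931423Traceback (most recent call last):
  File "<stdin>", line 15, in <module>
ValueError: max() iterable argument is empty
```

```bash
cat > go.py <<'E'
import sys
from h import *
from scipy.spatial.transform import Rotation as Rn
# args x y z yawY(deg) in mm: prints shift in tool axes and spin from measured pose
def go(x,y,z,yaw):
    o=readout.get_obs(); R=Rn.from_quat(o["tool_rot"]).as_matrix()
    s=R.T@(np.array([x,y,z])-o["eef_pos"]*1000)
    cur=np.degrees(np.arctan2(R[1,1],R[0,1])); sp=(cur-yaw+180)%360-180
    print("shift",s.round(1),"spin",round(sp,1),"| tcp",(o["eef_pos"]*1000).round(1),"yawY",round(cur,1),"tilt",np.degrees(np.arccos(-R[2,2])).round(2),"clk",round(o["clock"],2),"F",o["ft_force"].round(1),"w",round(o["grip_width"]*1e3,1),"g",round(o["grasp_force"],1))
if __name__=="__main__":
    v=list(map(float,sys.argv[1:]))
    for i in range(0,len(v),4): go(*v[i:i+4])
E
python3 go.py 624 -113 150 77.2
```

```text
shift [-617.1 -353.8   81.3] spin -10.8 | tcp [200.1 458.2 231.3] yawY 66.4 tilt 0.0 clk 0.8 F [-0.2 -0.4  0.9] w 85.5 g 0.0
```

>>> {"method": "jog_arm", "body": {
  "motion": [
    {"x":-50,"y":-29,"z":0},
    {"x":-102,"y":-58},
    {"x":-154,"y":-88},
    {"x":-206,"y":-118},
    {"x":-258,"y":-148},
    {"x":-310,"y":-178},
    {"x":-362,"y":-207},
    {"x":-414,"y":-237,"z":20}
  ]
}}

```text
validation failed for argument at $.mo...
```

```bash
python3 go.py 624 -113 110 77.2
```

```text
shift [-617.1 -353.8  121.3] spin -10.8 | tcp [200.1 458.2 231.3] yawY 66.4 tilt 0.0 clk 0.8 F [-0.2 -0.4  0.9] w 85.5 g 0.0
```

>>> {"method": "jog_arm", "body": {
  "motion": [
    {"x":-50,"y":-29,"z":0,"spin":0,"fingers":-1},
    {"x":-102,"y":-58,"z":0,"spin":0,"fingers":-1},
    {"x":-154,"y":-88,"z":0,"spin":0,"fingers":-1},
    {"x":-206,"y":-118,"z":0,"spin":0,"fingers":-1},
    {"x":-258,"y":-148,"z":0,"spin":0,"fingers":-1},
    {"x":-310,"y":-178,"z":0,"spin":-4,"fingers":-1},
    {"x":-362,"y":-207,"z":0,"spin":-8,"fingers":-1},
    {"x":-414,"y":-237,"z":20,"spin":-10.8,"fingers":-1}
  ]
}}

```text
clock: 1.8
eef_pos: [0.4867, 0.0744, 0.2131]
tool_rot: [0.111, 0.994, 0.001, 0.002]
ft_force: [0.9, 1.0, -0.1]
grip_width: 0.0854
grasp_force: 0.0
```

```bash
python3 go.py 624 -113 110 77.2
```

```text
shift [-174.7 -152.8  103.5] spin 0.1 | tcp [486.7  74.4 213.1] yawY 77.3 tilt 0.28 clk 1.8 F [ 0.9  1.  -0.1] w 85.4 g 0.0
```

>>> {"method": "jog_arm", "body": {
  "motion": [
    {"x":-40,"y":-35,"z":20,"spin":0,"fingers":-1},
    {"x":-80,"y":-70,"z":40,"spin":0,"fingers":-1},
    {"x":-120,"y":-105,"z":60,"spin":0,"fingers":-1},
    {"x":-155,"y":-136,"z":85,"spin":0,"fingers":-1},
    {"x":-174.5,"y":-153,"z":103,"spin":0,"fingers":-1},
    {"x":-174.5,"y":-153,"z":103,"spin":0,"fingers":-1},
    {"x":-174.5,"y":-153,"z":103,"spin":0,"fingers":-1}
  ]
}}

```text
clock: 2.68
eef_pos: [0.6202, -0.1115, 0.1088]
tool_rot: [0.111, 0.994, 0.0, -0.0]
ft_force: [0.5, -0.5, 0.4]
grip_width: 0.085
grasp_force: 0.0
```

```bash
python3 go.py 624 -113 12 77.2; python3 -c "
from h import *
save(camera('scene'),'pics/s1.png')"
```

```text
shift [-4.  -0.7 96.8] spin 0.0 | tcp [ 620.2 -111.5  108.8] yawY 77.2 tilt 0.03 clk 2.67 F [ 0.5 -0.5  0.4] w 85.0 g 0.0
```

View pics/s1.png

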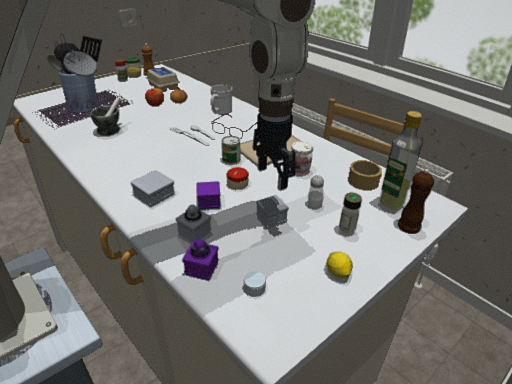

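The gripper at (275,165) is above the plain tin at (272,210) and straddles it. I'll descend and grip.

>>> {"method": "jog_arm", "body": {
  "motion": [
    {"x":-4,"y":-1,"z":40,"spin":0,"fingers":-1},
    {"x":-4,"y":-1,"z":75,"spin":0,"fingers":-1},
    {"x":-4,"y":-1,"z":97,"spin":0,"fingers":-1},
    {"x":-4,"y":-1,"z":97,"spin":0,"fingers":-1},
    {"x":-4,"y":-1,"z":97,"spin":0,"fingers":1},
    {"x":-4,"y":-1,"z":97,"spin":0,"fingers":1},
    {"x":-4,"y":-1,"z":97,"spin":0,"fingers":1},
    {"x":-4,"y":-1,"z":97,"spin":0,"fingers":1}
  ]
}}

```text
clock: 3.72
eef_pos: [0.626, -0.1138, 0.0141]
tool_rot: [0.111, 0.994, 0.0, 0.002]
ft_force: [-0.2, 0.8, 7.1]
grip_width: 0.0589
grasp_force: 66.8
```

```bash
python3 go.py 624 -113 160 77.2 452 170 150 97.2
```

```text
shift [   1.5    0.4 -145.9] spin 0.0 | tcp [ 626.  -113.8   14.1] yawY 77.2 tilt 0.26 clk 3.73 F [-0.2  0.8  7.1] w 58.9 g 66.8
shift [ 231.8  238.4 -136.8] spin -20.0 | tcp [ 626.  -113.8   14.1] yawY 77.2 tilt 0.26 clk 3.73 F [-0.2  0.8  7.1] w 58.9 g 66.8
```

>>> {"method": "jog_arm", "body": {
  "motion": [
    {"x":1,"y":0,"z":-35,"spin":0,"fingers":1},
    {"x":1,"y":0,"z":-80,"spin":0,"fingers":1},
    {"x":20,"y":20,"z":-120,"spin":-3,"fingers":1},
    {"x":55,"y":55,"z":-137,"spin":-6,"fingers":1},
    {"x":95,"y":97,"z":-137,"spin":-10,"fingers":1},
    {"x":135,"y":138,"z":-137,"spin":-14,"fingers":1},
    {"x":175,"y":179,"z":-137,"spin":-18,"fingers":1},
    {"x":210,"y":215,"z":-137,"spin":-20,"fingers":1}
  ]
}}

```text
clock: 4.72
eef_pos: [0.4654, 0.1437, 0.1487]
tool_rot: [-0.064, 0.998, 0.0, -0.0]
ft_force: [1.3, 0.6, -1.6]
grip_width: 0.0595
grasp_force: 65.8
```

```bash
python3 go.py 452 170 75 97.2
```

```text
shift [10.  27.8 73.7] spin 0.1 | tcp [465.4 143.7 148.7] yawY 97.3 tilt 0.0 clk 4.72 F [ 1.3  0.6 -1.6] w 59.5 g 65.8
```

>>> {"method": "jog_arm", "body": {
  "motion": [
    {"x":8,"y":20,"z":40,"spin":0,"fingers":1},
    {"x":8,"y":28,"z":74,"spin":0,"fingers":1},
    {"x":8,"y":28,"z":74,"spin":0,"fingers":1},
    {"x":8,"y":28,"z":74,"spin":0,"fingers":1},
    {"x":8,"y":28,"z":74,"spin":0,"fingers":1}
  ]
}}

```text
clock: 5.35
eef_pos: [0.4572, 0.1691, 0.0762]
tool_rot: [-0.062, 0.998, 0.0, 0.002]
ft_force: [-0.4, 0.1, -2.6]
grip_width: 0.0592
grasp_force: 65.6
```

```bash
python3 go.py 454 170.2 59 97.2;  python3 - <<'E'
from h import *
c=camera('scene');cv2.imwrite('pics/s2.png',cv2.resize(c["pixels"][110:230,90:230,::-1],None,fx=4,fy=4,interpolation=cv2.INTER_CUBIC))
E
```

```text
shift [ 3.1  1.5 17.2] spin -0.1 | tcp [457.2 169.1  76.2] yawY 97.1 tilt 0.19 clk 5.35 F [-0.4  0.1 -2.6] w 59.2 g 65.6
```

View pics/s2.png

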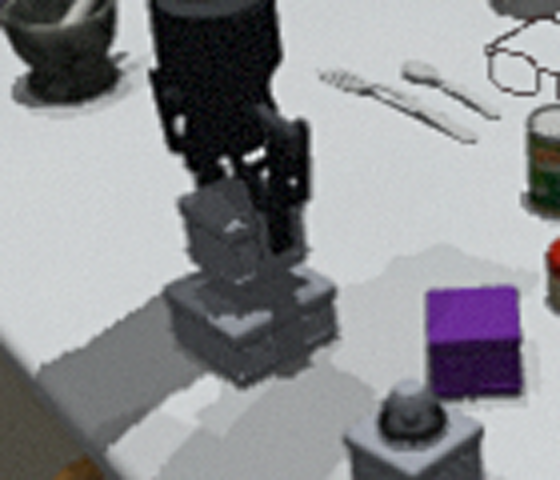

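The tin hangs clear of the base (crop 225,230 over 255,320) but looks pitched in the pads. I'll lower it gently and watch the force.

>>> {"method": "jog_arm", "body": {
  "motion": [
    {"x":3,"y":1.5,"z":3,"spin":0,"fingers":1},
    {"x":3,"y":1.5,"z":6,"spin":0,"fingers":1},
    {"x":3,"y":1.5,"z":8,"spin":0,"fingers":1},
    {"x":3,"y":1.5,"z":8,"spin":0,"fingers":1}
  ]
}}

```text
clock: 5.9
eef_pos: [0.4522, 0.1702, 0.0663]
tool_rot: [-0.063, 0.998, -0.0, -0.0]
ft_force: [-0.6, -0.7, -1.8]
grip_width: 0.0591
grasp_force: 65.6
```

```bash
python3 go.py 454 170.2 59 97.2;  python3 - <<'E'
from h import *
c=avg('scene',6);cv2.imwrite('pics/s3.png',cv2.convertScaleAbs(cv2.resize(c["pixels"][145:215,120:190,::-1],None,fx=8,fy=8,interpolation=cv2.INTER_CUBIC),alpha=1.5))
E
```

```text
shift [-1.8 -0.2  7.3] spin 0.0 | tcp [452.2 170.2  66.3] yawY 97.2 tilt 0.04 clk 5.9 F [-0.6 -0.7 -1.8] w 59.1 g 65.6
```

View pics/s3.png

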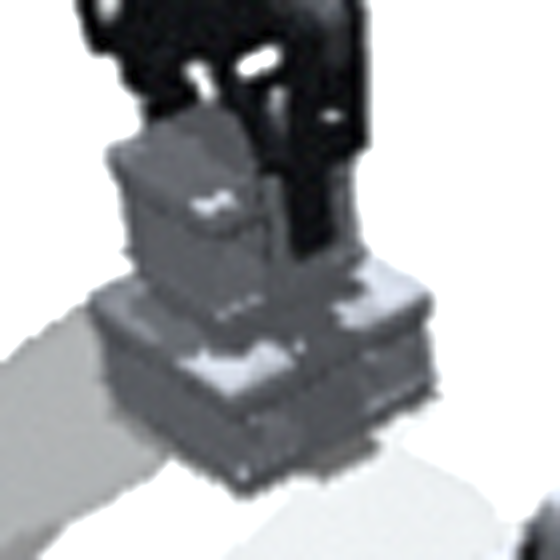

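The tin is upright in the pads (crop 200,240), a few mm above the base and inset about evenly. I'll lower it the rest of the way.

>>> {"method": "jog_arm", "body": {
  "motion": [
    {"x":-1.8,"y":0,"z":3,"spin":0,"fingers":1},
    {"x":-1.8,"y":0,"z":5,"spin":0,"fingers":1},
    {"x":-1.8,"y":0,"z":6,"spin":0,"fingers":1},
    {"x":-1.8,"y":0,"z":6,"spin":0,"fingers":1},
    {"x":-1.8,"y":0,"z":6,"spin":0,"fingers":1}
  ]
}}

```text
clock: 6.82
eef_pos: [0.4542, 0.1705, 0.0606]
tool_rot: [-0.063, 0.998, 0.0, 0.0]
ft_force: [-0.9, -0.3, -2.4]
grip_width: 0.0593
grasp_force: 65.6
```

```bash
python3 go.py 454 170.2 57 97.2
```

```text
shift [ 0.2 -0.3  3.6] spin 0.0 | tcp [454.2 170.5  60.6] yawY 97.2 tilt 0.0 clk 6.83 F [-0.9 -0.3 -2.4] w 59.3 g 65.6
```

>>> {"method": "jog_arm", "body": {
  "motion": [
    {"x":0,"y":0,"z":1,"spin":0,"fingers":1},
    {"x":0,"y":0,"z":2,"spin":0,"fingers":1},
    {"x":0,"y":0,"z":2,"spin":0,"fingers":1}
  ]
}}

```text
clock: 7.2
eef_pos: [0.4543, 0.1705, 0.0591]
tool_rot: [-0.063, 0.998, 0.0, 0.0]
ft_force: [-2.8, -0.5, 3.5]
grip_width: 0.0591
grasp_force: 66.5
```

>>> {"method": "jog_arm", "body": {
  "motion": [
    {"x":0,"y":0,"z":0,"spin":0,"fingers":-1},
    {"x":0,"y":0,"z":0,"spin":0,"fingers":-1},
    {"x":0,"y":0,"z":0,"spin":0,"fingers":-1},
    {"x":0,"y":0,"z":0,"spin":0,"fingers":-1},
    {"x":0,"y":0,"z":-20,"spin":0,"fingers":-1},
    {"x":0,"y":0,"z":-50,"spin":0,"fingers":-1},
    {"x":0,"y":0,"z":-90,"spin":0,"fingers":-1},
    {"x":0,"y":0,"z":-100,"spin":0,"fingers":-1}
  ]
}}

```text
clock: 8.2
eef_pos: [0.4559, 0.1711, 0.1612]
tool_rot: [-0.063, 0.998, 0.001, 0.002]
ft_force: [-0.2, -0.1, 0.3]
grip_width: 0.0855
grasp_force: 0.0
```

```bash
python3 go.py 447.5 -31.8 120 11.5
```

```text
shift [  34.  -200.3   40.8] spin 85.7 | tcp [455.9 171.1 161.2] yawY 97.2 tilt 0.3 clk 8.2 F [-0.2 -0.1  0.3] w 85.5 g 0.0
```

>>> {"method": "jog_arm", "body": {
  "motion": [
    {"x":4,"y":-25,"z":0,"spin":10,"fingers":-1},
    {"x":8,"y":-50,"z":0,"spin":20,"fingers":-1},
    {"x":13,"y":-75,"z":0,"spin":30,"fingers":-1},
    {"x":17,"y":-100,"z":0,"spin":40,"fingers":-1},
    {"x":21,"y":-125,"z":0,"spin":50,"fingers":-1},
    {"x":25,"y":-150,"z":0,"spin":60,"fingers":-1},
    {"x":30,"y":-175,"z":0,"spin":70,"fingers":-1},
    {"x":34,"y":-200,"z":0,"spin":80,"fingers":-1}
  ]
}}

```text
clock: 9.2
eef_pos: [0.4448, -0.033, 0.1576]
tool_rot: [0.596, 0.803, -0.0, -0.001]
ft_force: [0.9, 0.2, -0.1]
grip_width: 0.0856
grasp_force: 0.0
```

```bash
python3 go.py 447.5 -31.8 120 11.5; python3 - <<'E'
from h import *
import pickle
b=avg("top",8); pickle.dump(b,open("c2.pkl","wb"))
p=b["pixels"]; cv2.imwrite("pics/t2.png",cv2.convertScaleAbs(cv2.resize(p[200:300,110:270,::-1],None,fx=5,fy=5,interpolation=cv2.INTER_CUBIC),alpha=1.4))
E
```

```text
shift [ 0.3  3.  37.6] spin 5.4 | tcp [444.8 -33.  157.6] yawY 16.9 tilt 0.09 clk 9.2 F [ 0.9  0.2 -0.1] w 85.6 g 0.0
```

View pics/t2.png

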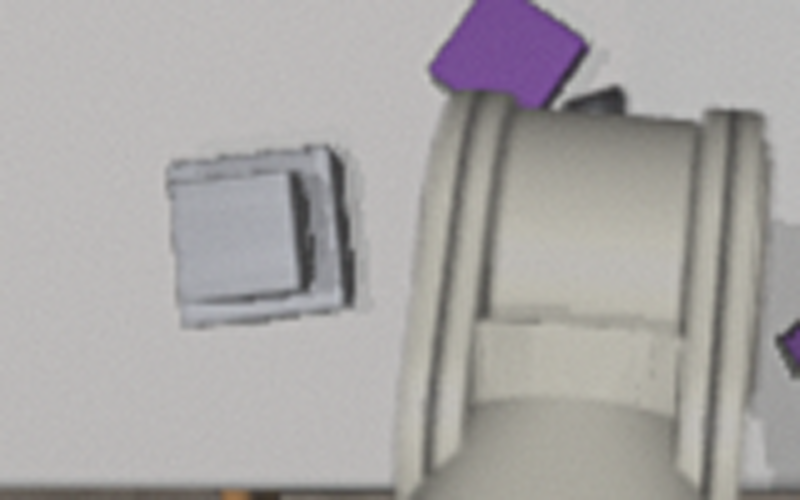

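The stack stands with the plain tin on the base. The plain lid's corners are at crop (297,172), (302,291) and (183,300), and the base lid's are at (172,163), (328,147), (350,303) and (184,326). Now I'll check the centring.

```bash
python3 - <<'E'
from h import *
import pickle
b=pickle.load(open("c2.pkl","rb"))
f=lambda q,z:onz(b,((q[0]+.5)/5-.5+110,(q[1]+.5)/5-.5+200),z)[:2]*1000
P=[f(q,.095) for q in[(297,172),(302,291),(183,300)]]
B=[f(q,.045) for q in[(172,163),(328,147),(350,303),(184,326)]]
print(np.round(P,1),np.linalg.norm(P[0]-P[1]),np.linalg.norm(P[1]-P[2]),"c",(P[0]+P[2])/2)
print(np.round(B,1),"c",np.mean(B,0))
for d in(P[1]-P[0],P[2]-P[1],B[3]-B[0],B[2]-B[1],B[1]-B[0],B[2]-B[3]):print(np.degrees(np.arctan2(d[1],d[0])).round(1))
# subpixel edges: dark boundary right (col profile) and bottom of plain lid
p=b["pixels"].mean(2)
print(p[246,140:182].round(0)); print(p[230:268,158].round(0)); 
E
```

```text
[[482.9 140. ]
 [425.2 136.1]
 [420.5 193.8]] 57.82995239329831 57.88653267213219 c [451.70386543 166.89531791]
[[488.5 213.4]
 [497.1 133.9]
 [418.  120.9]
 [406.  204.8]] c [452.40881944 168.26180307]
-176.1
94.6
-174.0
-170.6
-83.8
-81.8
[133. 134. 134. 133. 109. 116. 119. 121. 120. 118. 119. 120. 120. 121.
 121. 121. 121. 122. 121. 121. 120. 122. 122. 122. 121. 123. 123. 125.
 107.  59.  48.  71.  88.  99. 106. 108. 122.  75.  45.  56. 111. 114.]
[121.  99. 109. 113. 109. 107. 121. 120. 121. 122. 124. 122. 121. 119.
 121. 121. 121. 122. 121. 123. 122. 124. 123. 123. 123. 121. 122. 123.
 114.  76.  90. 128. 124. 101.  88. 128. 135. 131.]
```

>>> {"method": "jog_arm", "body": {
  "motion": [
    {"x":0,"y":3,"z":20,"spin":5.4,"fingers":-1},
    {"x":0,"y":3,"z":37,"spin":5.4,"fingers":-1},
    {"x":0,"y":3,"z":37,"spin":5.4,"fingers":-1},
    {"x":0,"y":3,"z":37,"spin":5.4,"fingers":-1}
  ]
}}

```text
clock: 10.1
eef_pos: [0.4488, -0.031, 0.1221]
tool_rot: [0.63, 0.776, 0.0, 0.0]
ft_force: [-0.0, -0.3, -0.2]
grip_width: 0.0852
grasp_force: 0.0
```

```bash
python3 go.py 447.5 -31.8 17 11.5
```

```text
shift [ -0.5  -1.5 105.1] spin 0.4 | tcp [448.8 -31.  122.1] yawY 11.9 tilt 0.04 clk 10.1 F [-0.  -0.3 -0.2] w 85.2 g 0.0
```

```bash
python3 - <<'E'
from h import *
import pickle
b=pickle.load(open("c2.pkl","rb")); p=b["pixels"].mean(2)
def cross(a,th=100):
    i=np.argmax((a[:-1]>=th)&(a[1:]<th)); return i+(a[i]-th)/(a[i]-a[i+1])
def fit(P,z):
    W=np.array([onz(b,q,z)[:2]*1000 for q in P]); vx,vy,x,y=cv2.fitLine(W.astype(np.float32),cv2.DIST_HUBER,0,.01,.01).ravel()
    return np.degrees(np.arctan2(vy,vx))%90, np.array([x,y]),np.array([vx,vy])
r=fit([(160+cross(p[v,160:174]),v) for v in range(238,256)],.095)
q=fit([(u,250+cross(p[250:263,u])) for u in range(150,167)],.095)
br=fit([(174+cross(p[v,174:182]),v) for v in range(235,258)],.045)
bb=fit([(u,260+cross(p[260:270,u],110)) for u in range(151,174)],.045)
for n,e in zip(("plR","plB","baR","baB"),(r,q,br,bb)):print(n,round(e[0],1),e[1].round(1))
def inter(a,c): t=np.linalg.solve(np.stack([a[2],-c[2]],1),c[1]-a[1]); return a[1]+t[0]*a[2]
def ctr(c,yaw,h): t=np.radians(yaw); return c+h*np.array([np.cos(t)-np.sin(t)*1,np.sin(t)+np.cos(t)])
k=inter(r,q);kb=inter(br,bb)
print("plain c",ctr(k,(r[0]+q[0])/2,30),"base c",ctr(kb,(br[0]+bb[0])/2,42))
E
```

```text
plR 7.4 [451.8 141.2]
plB 0.2 [202.8 162.2]
baR 7.5 [453.6 129.7]
baB 6.7 [412.6 165.1]
plain c [655.2074  195.80585] base c [453.8004  171.83408]
```

>>> {"method": "jog_arm", "body": {
  "motion": [
    {"x":0,"y":-1,"z":45,"spin":0,"fingers":-1},
    {"x":0,"y":-1,"z":85,"spin":0,"fingers":-1},
    {"x":0,"y":-1,"z":105,"spin":0,"fingers":-1},
    {"x":0,"y":-1,"z":105,"spin":0,"fingers":-1},
    {"x":0,"y":-1,"z":105,"spin":0,"fingers":1},
    {"x":0,"y":-1,"z":105,"spin":0,"fingers":1},
    {"x":0,"y":-1,"z":105,"spin":0,"fingers":1},
    {"x":0,"y":-1,"z":105,"spin":0,"fingers":1}
  ]
}}

```text
clock: 11.1
eef_pos: [0.4491, -0.0316, 0.0183]
tool_rot: [0.631, 0.776, 0.001, 0.002]
ft_force: [-0.2, -0.5, 6.5]
grip_width: 0.059
grasp_force: 65.7
```

```bash
python3 go.py 452 168.5 185 7.2
```

```text
shift [ 195.1   44.4 -166.7] spin 4.6 | tcp [449.1 -31.6  18.3] yawY 11.8 tilt 0.22 clk 11.1 F [-0.2 -0.5  6.5] w 59.0 g 65.7
```

>>> {"method": "jog_arm", "body": {
  "motion": [
    {"x":0,"y":0,"z":-40,"spin":0,"fingers":1},
    {"x":0,"y":0,"z":-85,"spin":0,"fingers":1},
    {"x":15,"y":3,"z":-130,"spin":1,"fingers":1},
    {"x":50,"y":11,"z":-150,"spin":2,"fingers":1},
    {"x":95,"y":21,"z":-150,"spin":3,"fingers":1},
    {"x":135,"y":31,"z":-150,"spin":4,"fingers":1},
    {"x":170,"y":39,"z":-150,"spin":4.6,"fingers":1},
    {"x":188,"y":43,"z":-150,"spin":4.6,"fingers":1}
  ]
}}

```text
clock: 12.1
eef_pos: [0.4507, 0.1628, 0.1667]
tool_rot: [0.66, 0.751, -0.0, 0.0]
ft_force: [-1.0, -0.3, -4.0]
grip_width: 0.0589
grasp_force: 66.8
```

>>> {"method": "jog_arm", "body": {
  "motion": [
    {"x":6,"y":2,"z":0,"spin":0,"fingers":1},
    {"x":6,"y":2,"z":20,"spin":0,"fingers":1},
    {"x":6,"y":2,"z":35,"spin":0,"fingers":1},
    {"x":6,"y":2,"z":40,"spin":0,"fingers":1},
    {"x":6,"y":2,"z":40,"spin":0,"fingers":1},
    {"x":6,"y":2,"z":40,"spin":0,"fingers":1},
    {"x":6,"y":2,"z":40,"spin":0,"fingers":1}
  ]
}}

```text
clock: 12.98
eef_pos: [0.4528, 0.1675, 0.1272]
tool_rot: [0.661, 0.75, 0.001, 0.0]
ft_force: [-0.3, -0.0, -2.4]
grip_width: 0.0588
grasp_force: 66.7
```

```bash
python3 go.py 452 170.2 113 7.2
```

```text
shift [ 2.7 -0.5 14.2] spin -0.0 | tcp [452.8 167.5 127.2] yawY 7.2 tilt 0.08 clk 12.97 F [-0.3 -0.  -2.4] w 58.8 g 66.7
```

>>> {"method": "jog_arm", "body": {
  "motion": [
    {"x":2.7,"y":0,"z":4,"spin":0,"fingers":1},
    {"x":2.7,"y":-0.5,"z":8,"spin":0,"fingers":1},
    {"x":2.7,"y":-0.5,"z":11,"spin":0,"fingers":1},
    {"x":2.7,"y":-0.5,"z":11,"spin":0,"fingers":1},
    {"x":2.7,"y":-0.5,"z":11,"spin":0,"fingers":1},
    {"x":2.7,"y":-0.5,"z":11,"spin":0,"fingers":1}
  ]
}}

```text
clock: 13.72
eef_pos: [0.4516, 0.1701, 0.1157]
tool_rot: [0.661, 0.75, 0.0, 0.0]
ft_force: [-0.4, -0.2, -3.5]
grip_width: 0.0589
grasp_force: 66.7
```

```bash
python3 go.py 452 170.2 113 7.2
```

```text
shift [0.  0.4 2.7] spin 0.0 | tcp [451.6 170.1 115.7] yawY 7.2 tilt 0.02 clk 13.72 F [-0.4 -0.2 -3.5] w 58.9 g 66.7
```

>>> {"method": "jog_arm", "body": {
  "motion": [
    {"x":0,"y":0.3,"z":1,"spin":0,"fingers":1},
    {"x":0,"y":0.3,"z":2,"spin":0,"fingers":1},
    {"x":0,"y":0.3,"z":2,"spin":0,"fingers":1},
    {"x":0,"y":0.3,"z":2,"spin":0,"fingers":1}
  ]
}}

```text
clock: 14.22
eef_pos: [0.4517, 0.1701, 0.1135]
tool_rot: [0.661, 0.75, -0.0, -0.0]
ft_force: [0.1, 0.9, -2.5]
grip_width: 0.0593
grasp_force: 66.7
```

>>> {"method": "jog_arm", "body": {
  "motion": [
    {"x":0,"y":0,"z":1,"spin":0,"fingers":1},
    {"x":0,"y":0,"z":1,"spin":0,"fingers":1}
  ]
}}

```text
clock: 14.48
eef_pos: [0.4518, 0.1702, 0.1134]
tool_rot: [0.661, 0.75, 0.0, 0.0]
ft_force: [-1.7, -1.7, 5.6]
grip_width: 0.0594
grasp_force: 67.4
```

>>> {"method": "jog_arm", "body": {
  "motion": [
    {"x":0,"y":0,"z":0,"spin":0,"fingers":-1},
    {"x":0,"y":0,"z":0,"spin":0,"fingers":-1},
    {"x":0,"y":0,"z":0,"spin":0,"fingers":-1},
    {"x":0,"y":0,"z":0,"spin":0,"fingers":-1},
    {"x":0,"y":0,"z":-15,"spin":0,"fingers":-1},
    {"x":0,"y":0,"z":-45,"spin":0,"fingers":-1},
    {"x":0,"y":0,"z":-85,"spin":0,"fingers":-1},
    {"x":0,"y":0,"z":-110,"spin":0,"fingers":-1}
  ]
}}

```text
clock: 15.48
eef_pos: [0.4523, 0.1704, 0.2245]
tool_rot: [0.661, 0.75, 0.001, 0.001]
ft_force: [0.2, -0.1, 1.4]
grip_width: 0.0851
grasp_force: 0.0
```

```bash
python3 go.py 445 -252 180 7.2; python3 - <<'E'
from h import *
import pickle
a,b=pickle.load(open("c1.pkl","rb"))
# cap top: scene crop + top crop side by side, contrast stretched
s=a["pixels"][262:302,232:280,::-1]; t=b["pixels"][230:270,302:350,::-1]
f=lambda x:cv2.resize(np.clip((x-x.min())*255/(x.max()-x.min()),0,255).astype(np.uint8),None,fx=8,fy=8,interpolation=cv2.INTER_CUBIC)
cv2.imwrite("pics/cap.png",np.hstack([f(s),f(t)]))
E
```

```text
shift [-418.1  -60.4   44.1] spin 0.0 | tcp [452.3 170.4 224.5] yawY 7.2 tilt 0.13 clk 15.47 F [ 0.2 -0.1  1.4] w 85.1 g 0.0
```

View pics/cap.png

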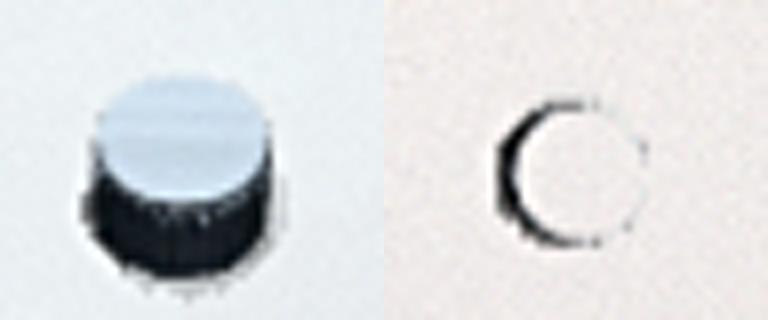

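The cap crop shows the cap's top disc. In the scene view its ellipse spans crop x 97–269, y 74–202. In the top view it spans crop x 127–264, y 104–245. Now triangulating.

```bash
python3 - <<'E'
from h import *
import pickle
a,b=pickle.load(open("c1.pkl","rb"))
e=lambda x,y,u,v:((x+.5)/8-.5+u,(y+.5)/8-.5+v)
print("scene",onz(a,e(183,138,232,262),.029)*1000,"top",onz(b,e(195.5,174.5,302,230),.029)*1000)
# neck tin on the stack now
t=avg("top",8);s=avg("scene",6);pickle.dump((s,t),open("c3.pkl","wb"))
f=lambda x:cv2.resize(np.clip(x*1.4,0,255).astype(np.uint8),None,fx=6,fy=6,interpolation=cv2.INTER_CUBIC)
cv2.imwrite("pics/n1.png",np.hstack([f(s["pixels"][110:210,115:180,::-1]),f(t["pixels"][200:300,130:195,::-1])]))
E
```

```text
scene [ 442.46360789 -256.54924949   29.        ] top [ 441.8910626  -254.32381261   29.        ]
```

>>> {"method": "jog_arm", "body": {
  "motion": [
    {"x":-52,"y":-7,"z":0,"spin":0,"fingers":-1},
    {"x":-105,"y":-15,"z":0,"spin":0,"fingers":-1},
    {"x":-158,"y":-23,"z":0,"spin":0,"fingers":-1},
    {"x":-210,"y":-30,"z":0,"spin":0,"fingers":-1},
    {"x":-262,"y":-38,"z":0,"spin":0,"fingers":-1},
    {"x":-315,"y":-45,"z":0,"spin":0,"fingers":-1},
    {"x":-367,"y":-53,"z":20,"spin":0,"fingers":-1},
    {"x":-415,"y":-60,"z":60,"spin":0,"fingers":-1}
  ]
}}

```text
clock: 17.18
eef_pos: [0.4458, -0.2517, 0.164]
tool_rot: [0.661, 0.75, 0.001, 0.003]
ft_force: [1.0, 0.5, 0.1]
grip_width: 0.0855
grasp_force: 0.0
```

```bash
python3 go.py 445 -252 80 7.2; python3 - <<'E'
from h import *
import pickle
t=avg("top",8);s=avg("scene",6);pickle.dump((s,t),open("c3.pkl","wb"))
f=lambda x:cv2.resize(np.clip(x*1.4,0,255).astype(np.uint8),None,fx=6,fy=6,interpolation=cv2.INTER_CUBIC)
cv2.imwrite("pics/n2.png",np.hstack([f(s["pixels"][110:210,115:180,::-1]),f(t["pixels"][200:300,130:195,::-1])]))
E
```

```text
shift [ 0.1 -1.2 84. ] spin -0.0 | tcp [ 445.8 -251.7  164. ] yawY 7.2 tilt 0.34 clk 17.18 F [1.  0.5 0.1] w 85.5 g 0.0
```

View pics/n2.png

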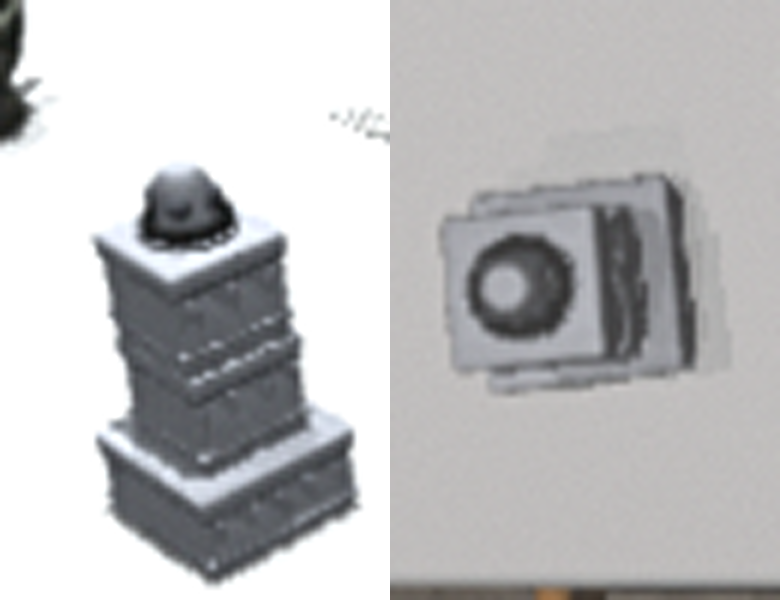

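The stack looks square. In the top crop the neck tin's lid corners are (442,218), (592,207), (606,358) and (455,370), and the seal ring is centred at about (521,286). Next come the neck position and the cap descent.

```bash
python3 go.py 442.2 -255.4 60 7.2;python3 - <<'E'
from h import *
import pickle
s,b=pickle.load(open("c3.pkl","rb"))
f=lambda q,z:onz(b,((q[0]-390+.5)/6-.5+130,(q[1]+.5)/6-.5+200),z)[:2]*1000
L=[f(q,.145) for q in[(442,218),(592,207),(606,358),(455,370)]]
print(np.round(L,1),np.mean(L,0),[np.linalg.norm(L[i]-L[i-1]).round(1) for i in range(4)])
# seal ring by dark mask in top view -> centre at z=.149
g=cv2.resize(b["pixels"].mean(2)[236:262,140:166].astype(np.float32),None,fx=4,fy=4)
m=(g<85).astype(np.uint8); 
n,l,st,c=cv2.connectedComponentsWithStats(m)
i=1+np.argmax(st[1:,4]); cs,_=cv2.findContours((l==i).astype(np.uint8),cv2.RETR_EXTERNAL,2)
(x,y),ax,an=cv2.minAreaRect(max(cs,key=cv2.contourArea)); print("ring px",x/4+140,y/4+236,ax,onz(b,((x+.5)/4-.5+140,(y+.5)/4-.5+236),.152)*1000)
E
```

```text
shift [ -6.6  -3.4 103.3] spin 0.1 | tcp [ 444.6 -248.4  163.3] yawY 7.3 tilt 0.05 clk 17.88 F [-0.2  0.1 -0.4] w 85.5 g 0.0
[[476.6 202.1]
 [481.2 143.9]
 [423.  137. ]
 [418.1 195.2]] [449.74660659 169.55062206] [np.float64(58.9), np.float64(58.4), np.float64(58.6), np.float64(58.4)]
ring px 151.75 247.75 (70.0, 70.0) [450.25183417 169.12815274 152.        ]
```

>>> {"method": "jog_arm", "body": {
  "motion": [
    {"x":3,"y":-3.5,"z":30,"spin":0,"fingers":-1},
    {"x":3,"y":-3.5,"z":70,"spin":0,"fingers":-1},
    {"x":3,"y":-3.5,"z":105,"spin":0,"fingers":-1},
    {"x":3,"y":-3.5,"z":115,"spin":0,"fingers":-1},
    {"x":3,"y":-3.5,"z":115,"spin":0,"fingers":-1},
    {"x":3,"y":-3.5,"z":115,"spin":0,"fingers":-1}
  ]
}}

```text
clock: 18.62
eef_pos: [0.4417, -0.2469, 0.0493]
tool_rot: [0.661, 0.75, 0.0, 0.001]
ft_force: [0.4, -0.2, -0.4]
grip_width: 0.0854
grasp_force: 0.0
```

```bash
python3 go.py 442.2 -255.4 5 7.2
```

```text
shift [-8.4 -0.7 44.3] spin 0.0 | tcp [ 441.7 -246.9   49.3] yawY 7.2 tilt 0.17 clk 18.62 F [ 0.4 -0.2 -0.4] w 85.4 g 0.0
```

>>> {"method": "jog_arm", "body": {
  "motion": [
    {"x":-8.4,"y":-0.5,"z":5,"spin":0,"fingers":-1},
    {"x":-8.4,"y":-0.5,"z":30,"spin":0,"fingers":-1},
    {"x":-8.4,"y":-0.5,"z":44,"spin":0,"fingers":-1},
    {"x":-8.4,"y":-0.5,"z":44,"spin":0,"fingers":-1},
    {"x":-8.4,"y":-0.5,"z":44,"spin":0,"fingers":-1},
    {"x":-8.4,"y":-0.5,"z":44,"spin":0,"fingers":-1}
  ]
}}

```text
clock: 19.38
eef_pos: [0.4417, -0.255, 0.0046]
tool_rot: [0.661, 0.75, 0.0, 0.001]
ft_force: [0.6, 0.4, 0.4]
grip_width: 0.0854
grasp_force: 0.0
```

```bash
python3 go.py 442.2 -255.4 5 7.2
```

```text
shift [-0.4  0.5 -0.4] spin 0.0 | tcp [ 441.7 -255.     4.6] yawY 7.2 tilt 0.09 clk 19.38 F [0.6 0.4 0.4] w 85.4 g 0.0
```

>>> {"method": "jog_arm", "body": {
  "motion": [
    {"x":0,"y":0.5,"z":0,"spin":0,"fingers":1},
    {"x":0,"y":0.5,"z":0,"spin":0,"fingers":1},
    {"x":0,"y":0.5,"z":0,"spin":0,"fingers":1},
    {"x":0,"y":0.5,"z":0,"spin":0,"fingers":1},
    {"x":0,"y":0.5,"z":0,"spin":0,"fingers":1},
    {"x":0,"y":0.5,"z":0,"spin":0,"fingers":1}
  ]
}}

```text
clock: 20.12
eef_pos: [0.4419, -0.2548, 0.0045]
tool_rot: [0.661, 0.75, 0.0, 0.001]
ft_force: [-0.9, 0.0, 5.1]
grip_width: 0.0417
grasp_force: 61.0
```

```bash
python3 go.py 451.8 170 240 7.2
```

```text
shift [ 420.1   63.3 -235.7] spin 0.0 | tcp [ 441.9 -254.8    4.5] yawY 7.2 tilt 0.07 clk 20.12 F [-0.9  0.   5.1] w 41.7 g 61.0
```

>>> {"method": "jog_arm", "body": {
  "motion": [
    {"x":0,"y":0,"z":-40,"spin":0,"fingers":1},
    {"x":5,"y":1,"z":-90,"spin":0,"fingers":1},
    {"x":25,"y":4,"z":-140,"spin":0,"fingers":1},
    {"x":60,"y":9,"z":-185,"spin":0,"fingers":1},
    {"x":105,"y":16,"z":-220,"spin":0,"fingers":1},
    {"x":155,"y":23,"z":-235,"spin":0,"fingers":1},
    {"x":210,"y":32,"z":-235,"spin":0,"fingers":1},
    {"x":260,"y":39,"z":-235,"spin":0,"fingers":1}
  ]
}}

```text
clock: 21.12
eef_pos: [0.4474, 0.01, 0.239]
tool_rot: [0.661, 0.75, 0.0, 0.0]
ft_force: [0.7, -0.3, -0.2]
grip_width: 0.0417
grasp_force: 60.9
```

```bash
python3 go.py 451.8 170 225 7.2
```

```text
shift [158.2  24.4  14. ] spin 0.0 | tcp [447.4  10.  239. ] yawY 7.2 tilt 0.04 clk 21.12 F [ 0.7 -0.3 -0.2] w 41.7 g 60.9
```

>>> {"method": "jog_arm", "body": {
  "motion": [
    {"x":45,"y":7,"z":0,"spin":0,"fingers":1},
    {"x":90,"y":14,"z":0,"spin":0,"fingers":1},
    {"x":130,"y":20,"z":10,"spin":0,"fingers":1},
    {"x":150,"y":23,"z":25,"spin":0,"fingers":1},
    {"x":155,"y":24,"z":40,"spin":0,"fingers":1},
    {"x":155,"y":24,"z":42,"spin":0,"fingers":1},
    {"x":155,"y":24,"z":42,"spin":0,"fingers":1},
    {"x":155,"y":24,"z":42,"spin":0,"fingers":1}
  ]
}}

```text
clock: 22.12
eef_pos: [0.4524, 0.1643, 0.1975]
tool_rot: [0.662, 0.75, 0.001, 0.0]
ft_force: [-0.3, 0.3, 0.2]
grip_width: 0.0415
grasp_force: 60.9
```

```bash
python3 go.py 451.8 170 195 7.2; python3 - <<'E'
from h import *
s=avg("scene",6)
cv2.imwrite("pics/h1.png",cv2.resize(np.clip(s["pixels"][95:165,110:190,::-1]*1.6,0,255).astype(np.uint8),None,fx=8,fy=8,interpolation=cv2.INTER_CUBIC))
E
```

```text
shift [5.7 0.1 2.5] spin -0.1 | tcp [452.4 164.3 197.5] yawY 7.1 tilt 0.07 clk 22.12 F [-0.3  0.3  0.2] w 41.5 g 60.9
```

View pics/h1.png

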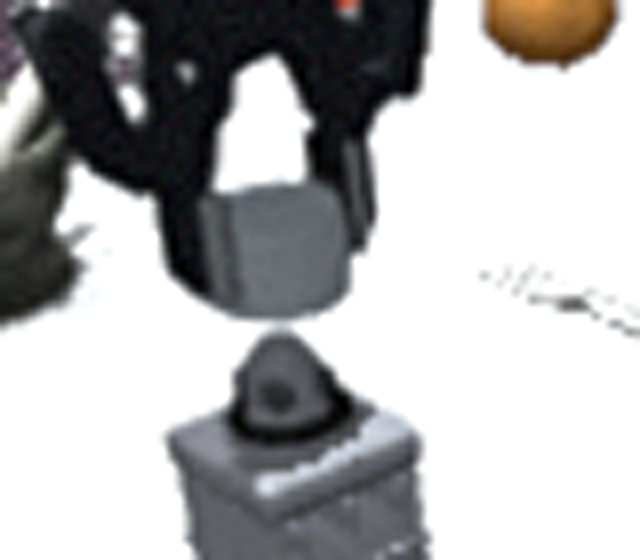

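The cap at crop (285,250) hangs just above the neck (282,370), slightly right of its axis, which matches the 5.7 mm still to go in y. I'll move there and check the alignment numerically.

>>> {"method": "jog_arm", "body": {
  "motion": [
    {"x":3,"y":0,"z":0,"spin":0,"fingers":1},
    {"x":5.7,"y":0,"z":0,"spin":0,"fingers":1},
    {"x":5.7,"y":0,"z":0,"spin":0,"fingers":1},
    {"x":5.7,"y":0,"z":0,"spin":0,"fingers":1},
    {"x":5.7,"y":0,"z":0,"spin":0,"fingers":1}
  ]
}}

```text
clock: 23.05
eef_pos: [0.4512, 0.1707, 0.1968]
tool_rot: [0.661, 0.75, -0.0, -0.0]
ft_force: [0.2, 0.2, -0.2]
grip_width: 0.0414
grasp_force: 60.9
```

```bash
python3 go.py 451.8 170 195 7.2; python3 - <<'E'
from h import *
s=avg("scene",6);g=s["pixels"].mean(2)
R,t,K,D=[np.array(s[k],float) for k in("rvec","tvec","K","dist")]
th=np.linspace(0,2*np.pi,361)
def circ(c,r,z):
    P=np.c_[c[0]+r*np.cos(th),c[1]+r*np.sin(th),np.full(361,z)]/1000
    u=cv2.projectPoints(P,R,t,K,D)[0][:,0]; return u[u[:,0].argmin()],u[u[:,0].argmax()]
tcp=readout.get_obs()["eef_pos"]*1000
def edges(v,lo,hi,th=105):
    a=g[v,lo:hi];d=a<th;o=[]
    for i in np.flatnonzero(d[1:]!=d[:-1]): o.append(round(float(lo+i+(a[i]-th)/(a[i]-a[i+1])),2))
    return o
for z in(8,14,20):
    z0=tcp[2]-4.5+z; l,r=circ((tcp[0],tcp[1]),22,z0); v=int(round(r[1])); print("cap",z,l.round(1),r.round(1),edges(v,128,170))
for z in(162,166,169,):
    rr=12.5 if z<=168 else 12.5-(z-168)*.64
    l,r=circ((451.8,170.2),rr,z); v=int(round((l[1]+r[1])/2)); print("neck",z,l.round(1),r.round(1),edges(v,130,165), g[v,138:156].round())
print((circ((451.8,180.2),12,165)[1]-circ((451.8,170.2),12,165)[1])/10)
E
```

```text
shift [-0.7  0.5  1.8] spin 0.0 | tcp [451.2 170.7 196.8] yawY 7.2 tilt 0.0 clk 23.05 F [ 0.2  0.2 -0.2] w 41.4 g 60.9
cap 8 [133.5 128.3] [151.8 126.6] [128.58, 151.64]
cap 14 [133.1 126. ] [151.5 124.4] [128.04, 153.9]
cap 20 [132.8 123.8] [151.2 122.1] [154.79]
neck 162 [139.9 141.8] [150.1 140.8] [138.82, 151.32] [172.  90.  45.  52.  58.  60.  60.  63.  58.  56.  52.  36.  28.  75.
 171. 209. 207. 205.]
neck 166 [139.7 140.3] [149.9 139.4] [139.71, 150.24] [197. 152.  86.  53.  59.  61.  62.  62.  58.  55.  51.  48.  92. 148.
 203. 209. 205. 204.]
neck 169 [139.8 139.2] [149.5 138.3] [140.5, 149.24] [211. 197. 141.  68.  53.  59.  59.  59.  58.  50.  49.  85. 169. 205.
 208. 206. 204. 204.]
[-0.19506049 -0.14182858]
```

>>> {"method": "jog_arm", "body": {
  "motion": [
    {"x":-0.7,"y":0.5,"z":5,"spin":0,"fingers":1},
    {"x":-0.7,"y":0.5,"z":11,"spin":0,"fingers":1},
    {"x":-0.7,"y":0.5,"z":17,"spin":0,"fingers":1},
    {"x":-0.7,"y":0.5,"z":22,"spin":0,"fingers":1},
    {"x":-0.7,"y":0.5,"z":22,"spin":0,"fingers":1},
    {"x":-0.7,"y":0.5,"z":22,"spin":0,"fingers":1}
  ]
}}

```text
clock: 24.1
eef_pos: [0.4519, 0.1701, 0.1749]
tool_rot: [0.661, 0.75, 0.0, 0.0]
ft_force: [-0.3, 0.1, 0.1]
grip_width: 0.0417
grasp_force: 60.9
```

>>> {"method": "jog_arm", "body": {
  "motion": [
    {"x":0,"y":0,"z":2,"spin":0,"fingers":1},
    {"x":0,"y":0,"z":4,"spin":0,"fingers":1},
    {"x":0,"y":0,"z":5,"spin":0,"fingers":1},
    {"x":0,"y":0,"z":5,"spin":0,"fingers":1}
  ]
}}

```text
clock: 24.6
eef_pos: [0.452, 0.1702, 0.1701]
tool_rot: [0.661, 0.75, 0.0, 0.0]
ft_force: [0.1, 0.3, 0.8]
grip_width: 0.0419
grasp_force: 61.2
```

Centred, with no side force and the lip just at the balls. Pressing.

>>> {"method": "jog_arm", "body": {
  "motion": [
    {"x":0,"y":0,"z":1,"spin":0,"fingers":1},
    {"x":0,"y":0,"z":2,"spin":0,"fingers":1},
    {"x":0,"y":0,"z":3,"spin":0,"fingers":1},
    {"x":0,"y":0,"z":3,"spin":0,"fingers":1}
  ]
}}

```text
clock: 25.1
eef_pos: [0.4527, 0.1704, 0.1689]
tool_rot: [0.661, 0.75, 0.002, 0.001]
ft_force: [-2.7, -1.0, 12.3]
grip_width: 0.0416
grasp_force: 62.2
```

>>> {"method": "jog_arm", "body": {
  "motion": [
    {"x":0,"y":0,"z":1,"spin":0,"fingers":1},
    {"x":0,"y":0,"z":2,"spin":0,"fingers":1},
    {"x":0,"y":0,"z":2,"spin":0,"fingers":1}
  ]
}}

```text
clock: 25.48
eef_pos: [0.4525, 0.1704, 0.1666]
tool_rot: [0.661, 0.75, 0.001, 0.001]
ft_force: [-1.1, -0.5, 7.1]
grip_width: 0.0417
grasp_force: 61.8
```

>>> {"method": "jog_arm", "body": {
  "motion": [
    {"x":0,"y":0,"z":1,"spin":0,"fingers":1},
    {"x":0,"y":0,"z":2,"spin":0,"fingers":1},
    {"x":0,"y":0,"z":3,"spin":0,"fingers":1},
    {"x":0,"y":0,"z":4,"spin":0,"fingers":1},
    {"x":0,"y":0,"z":4,"spin":0,"fingers":1}
  ]
}}

```text
clock: 26.1
eef_pos: [0.4513, 0.1698, 0.16]
tool_rot: [0.661, 0.75, -0.001, -0.0]
ft_force: [0.7, -0.6, -3.7]
grip_width: 0.0414
grasp_force: 61.5
```

>>> {"method": "jog_arm", "body": {
  "motion": [
    {"x":0,"y":0,"z":1,"spin":0,"fingers":1},
    {"x":0,"y":0,"z":2,"spin":0,"fingers":1},
    {"x":0,"y":0,"z":3,"spin":0,"fingers":1},
    {"x":0,"y":0,"z":3,"spin":0,"fingers":1},
    {"x":0,"y":0,"z":3,"spin":0,"fingers":1}
  ]
}}

```text
clock: 26.72
eef_pos: [0.4521, 0.1702, 0.1581]
tool_rot: [0.661, 0.75, 0.0, 0.0]
ft_force: [-0.9, -0.3, -0.9]
grip_width: 0.0415
grasp_force: 61.7
```

Clicked (12.3 N, then a drop to about 0). Next I'll squeeze the seal.

>>> {"method": "jog_arm", "body": {
  "motion": [
    {"x":0,"y":0,"z":1,"spin":0,"fingers":1},
    {"x":0,"y":0,"z":2,"spin":0,"fingers":1},
    {"x":0,"y":0,"z":2,"spin":0,"fingers":1},
    {"x":0,"y":0,"z":2,"spin":0,"fingers":1}
  ]
}}

```text
clock: 27.22
eef_pos: [0.4521, 0.1702, 0.1562]
tool_rot: [0.661, 0.75, 0.0, 0.0]
ft_force: [-0.6, -1.0, 4.0]
grip_width: 0.0417
grasp_force: 62.2
```

>>> {"method": "jog_arm", "body": {
  "motion": [
    {"x":0,"y":0,"z":1,"spin":0,"fingers":1},
    {"x":0,"y":0,"z":1,"spin":0,"fingers":1},
    {"x":0,"y":0,"z":1,"spin":0,"fingers":1}
  ]
}}

```text
clock: 27.6
eef_pos: [0.4522, 0.1702, 0.1553]
tool_rot: [0.661, 0.75, 0.001, 0.0]
ft_force: [-0.3, 0.4, 5.0]
grip_width: 0.0421
grasp_force: 62.4
```

>>> {"method": "jog_arm", "body": {
  "motion": [
    {"x":0,"y":0,"z":1,"spin":0,"fingers":1},
    {"x":0,"y":0,"z":1.5,"spin":0,"fingers":1},
    {"x":0,"y":0,"z":1.5,"spin":0,"fingers":1},
    {"x":0,"y":0,"z":1.5,"spin":0,"fingers":1},
    {"x":0,"y":0,"z":1.5,"spin":0,"fingers":1},
    {"x":0,"y":0,"z":1.5,"spin":0,"fingers":1}
  ]
}}

```text
clock: 28.35
eef_pos: [0.4522, 0.1702, 0.1545]
tool_rot: [0.661, 0.75, 0.001, 0.0]
ft_force: [-2.3, 0.2, 9.2]
grip_width: 0.0419
grasp_force: 62.8
```

```bash
python3 - <<'E'
from h import *
for i in range(4):
    camera("top"); o=readout.get_obs(); print(o["clock"],o["eef_pos"].round(4),o["ft_force"].round(1),o["grasp_force"])
# bystanders unmoved: compare with the first picture outside the arm
import pickle
a0,b0=pickle.load(open("c1.pkl","rb")); s=avg("scene",6)
d=np.abs(s["pixels"]-a0["pixels"]).max(2)
for n,(u,v) in dict(pp=(208,195),pn=(200,258),timer=(237,178),salt=(316,191),jar=(350,214),lemon=(340,264)).items(): print(n,(d[v-12:v+12,u-12:u+12]>40).mean().round(2))
E
```

```text
28.4 [0.4522 0.1702 0.1545] [-2.6 -0.3 10.3] 62.812411822378635
28.45 [0.4522 0.1702 0.1545] [-1.6 -0.8 10.8] 62.81160386279225
28.5 [0.4522 0.1702 0.1545] [-1.6 -0.9 10.2] 62.812608517706394
28.55 [0.4522 0.1702 0.1545] [-1.8 -0.5  9.8] 62.81046973541379
pp 0.0
pn 0.0
timer 0.0
salt 0.0
jar 0.0
lemon 0.0
```

The push is steady at about 10 N, the seal is squeezed close to its stop, and the other things haven't moved. Handing in.

```bash
python3 -c "
from workcell import bot
print(bot.job_done())"
```

```text
the job is handed in; nothing more can be done
None
```

The job is handed in at about 28.6 s: both tins stand squarely on the base tin, the cap clicked on at about 12 N, and the gripper still holds it by the side, pressing at about 10 N with the seal squeezed; bystanders and purple look-alikes did not move.

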